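Seat and clamp a stool rung in the vee of a drilling jig

ROBOT

A 6-joint arm with a two-finger parallel gripper is mounted at the origin on the work surface. World frame = base frame: x ahead of the robot, y to its left, z up, the work surface at z = 0. Lengths are in m, angles in rad, forces in N, time in s.
With the tool pointing down it reaches from about 0.325 to 0.9 m from the base axis. Payload 6.1 kg.
Tool frame: the origin (TCP) lies midway between the tips of the shut fingers; the grasp point (between the pads) lies 19 mm behind it; z points along the fingers, y is the line along which they close (so a half turn about z gives the same grasp; the last joint's range is limited). The gripper opens to 85 mm and grips with 20 to 120 N. Pads are 22 mm wide; open, the fingers measure 114 mm over their backs; the gripper's body (76 mm by 85 mm) begins 54 mm behind the grasp point. The pads swing forward as they close: fully open they stand 13 mm farther back than shut.
Start: joints at [1.118, 0.22, 1.526, -0, 1.395, -0.126], TCP at [0.201, 0.592, 0.231] pointing down, gripper open.
Joint ranges: [-2.98, 2.98], [-0.91, 2.08], [0.09, 2.57], [-1.24, 4.39], [0.2, 2.65], [-2.68, 2.68]. Speed limits (rad/s): [2.57, 2.57, 3.01, 3.14, 3.14, 3.14].

INTERFACE

Orientations are given as [roll, pitch, yaw] about the fixed x, y, z axes, in that order (R = Rz(yaw) Ry(pitch) Rx(roll)).
In Python, from plant import movep, move_l, set_joints, gripper_to, hold, inverse_kinematics, observe, get_image, get_calibration, Unreachable, job_done gives the robot as it stands. Calls block until the motion is done:
- movep(position, orientation): joint-space move of the TCP to a pose.
- move_l(position, feed=0.15, rotation=None, max_force=None): straight line of the TCP; rotation=None keeps the orientation; feed is the mean speed in m/s. With max_force (N) it stops when the force on the tool has changed by that much, and returns True; else False.
- set_joints(angles): joint-space move.
- gripper_to(opening, f_grip=None): finger opening in m; f_grip is the grip in N (None keeps the last); returns when the fingers have stopped.
- hold(seconds).
- inverse_kinematics(position, orientation): joint angles nearest the present ones, or None.
- observe(): the state.
- get_image(name): name is "scene" or "top"; returns (picture, depth): 480x640x3 uint8, red, green, blue; 480x640 float32, m along the optical axis (not along the pixel's ray), 0 where there is no reading.
- get_calibration(name): a dict with "intrinsics" (3x3 intrinsics, pixels), "dist_coeffs" ([k1, k2, p1, p2, k3] as OpenCV has them; the pictures are not rectified), "world_from_camera" (4x4, takes a point from camera to world coordinates). Camera axes: x right, y down, z forward; pixel columns grow to the right and rows downward; lengths in m; the calibration is good to about 2 mm. A picture is of the moment at which its call begins. get_calibration takes no time and is no camera call.
A pose or a line that the arm cannot do raises Unreachable and nothing moves.
- job_done(): hands the job in; it is judged then, once.
The state is a dict: "time_s": time; "q": joint angles; "joint_velocities": joint speeds; "joint_torque": joint torques, N m; "eef_pos": TCP position; "tcp_rot": TCP orientation; "ft_force": force on the tool from outside, world axes, zero at the start; "torque": the same for the moment, N m; "opening": finger opening in m; "grasp_force": force on a finger pad.
Only numpy, scipy, OpenCV 4.12 (cv2) and the standard library are available. Lean on these libraries where they do the work, as an engineer would, in place of code of your own. Each camera call takes 0.05 s, during which the arm holds its last target. There are 200 camera calls.

TASK

Get the loose stool rung ready for drilling: without lifting it off the jig, roll it from the loading ledge into the vee, let go and let it settle there by itself. Then push it endways until its end is pressed home against the end stop with a light thumb's push, about 8 N, and swing the red clamp handle down until it snaps over its dead centre and the rubber pad holds the rung. Use light force throughout, leave the other things on the desk where they are, and take the hand away at the end.

Things in the scene. Friction and masses are not known exactly. Their poses are not given: they have to be found in the camera images.
- jig: Drilling jig fixed on the desk: plywood board 235 x 235 x 12 mm with dark wooden blocks. Origin on the desk under the middle of the vee; z up; x along the vee towards the end stop; y from the loading ledge across the vee to the clamp. In this frame (mm): the vee runs from x = -75 to 75, its bottom line at y = 0, z = 20.2, flanks at 45 degrees; its clamp-side lip is at y = 24, z = 44.2.
- ledge_lip (a point): Middle of the edge where the loading ledge meets the vee: x = 0, y = -16, z = 36.2 mm in the jig's frame. The ledge is a plane that falls 3 degrees from this edge towards -y, as far as y = -88, so that a round part does not roll in by itself; along its outer side, y = -78 to -88, a kerb stands 4 mm above it.
- end_stop: Aluminium angle, 44 mm wide, 55 mm tall, at the far end of the vee; origin at the foot of its face: x = 100, y = 0, z = 12 mm in the jig's frame. From the face, on the vee's axis (z = 40), a bolt with a black rubber tip 14 mm across stands out towards -x by 8 to 26 mm, as set for the job: find it by feel. The tip gives 3 mm under the first 1 N, then it is hard; press the rung on it with 6 to 12 N.
- rung: Pale turned wooden stool rung, about 90 g (varies): round body 28 mm in diameter and 144 mm long with a tenon 18 mm in diameter and 20 mm long on each end, 180 mm in all. Origin at its middle, x along its length (y and z turn as it rolls). It starts on the ledge against the kerb, its axis parallel to the vee at y = -69, z = 47.5 mm in the jig's frame, its end 12 to 47 mm short of the stop's rubber tip.
- vee_seat (a point): Middle of the line on which the rung's axis lies when it rests on both flanks of the vee: x = 0, y = 0, z = 40 mm in the jig's frame; axes as the jig's.
- clamp_handle (a joint): Clamp handle in rad: 0 open, leaning up 69 degrees from level; 1.2 closed, level, pointing along +y of the jig. Starts at 0 to 0.1. Linked to the hold-down bar, which starts upright. The pad meets a seated rung at about 0.88; the push needed at the grip then grows from 1 N to about 5 N and vanishes at the dead centre, 1.12; past 1.15 the handle snaps on to its hard stop at 1.2 and locks. Let go earlier, it may spring back.
- handle_pivot (a point): Axis of the handle's hinge, parallel to the jig's x: x = -5, y = 89, z = 100 mm in the jig's frame. The clamp's steel frame around it stands at x = -27 to 17, y = 40 to 100, up to z = 108.
- handle_grip: Red round grip of the clamp handle, 18 mm in diameter, 78 mm long over its rounded ends. Origin at its middle, 75 mm from the handle's hinge axis; its y axis points along the handle, outwards.
- clamp_pad: Black rubber pad, 18 mm in diameter, 13 mm tall, under the spindle at the end of the clamp's hold-down bar. Origin at the centre of its pressing face. It is sprung: with the clamp closed on a seated rung it is pushed up about 4 mm and presses with about 16 N.
- screwdriver: Bystander: screwdriver lying on the desk beside the ledge, 130 to 200 mm from the vee, along it; leave it.
- screw_jar: Bystander: small glass jar of screws with a metal lid, 52 mm in diameter, 50 mm tall, beyond the end stop; leave it.
- glue_bottle: Bystander: white glue bottle, 52 mm in diameter, 150 mm tall; leave it.
- mug: Bystander: white mug, 80 mm in diameter, 90 mm tall; leave it.
- tape_measure: Bystander: yellow and black tape measure, 66 x 34 x 64 mm; leave it.
- mallet: Bystander: rubber mallet lying down, 270 mm long; leave it.
There are look-alikes about, which are no part of the job. Of the things like the rung, leave any that is green or yellow; of the rest the larger one is meant.

How it is judged:
By the outcome, as a careful person would: the job done as asked, in the order asked, and still so for the second after the job is handed in, with the robot touching nothing.
It also fails if it takes over 69 s, if anything falls off the work surface, if the arm or the gripper's body presses on something with over 40 N, if the wrist force passes 120 N, or if a joint passes its speed limit or range.

## Working session

There is one attempt and no reset: what is moved stays moved. The work goes in short steps, each a Python script; the robot and the scene stay as the last script left them, time stands still between calls to the robot, and variables do not carry over. Pictures are saved under pics/ and viewed, at most 10 in all, crops included, and the job is handed in when it is done.

```bash
ls; mkdir -p pics; cat > h.py <<'E'
import numpy as np, cv2
from plant import *
def save(n,f):
    im,d=get_image(n); cv2.imwrite(f'pics/{f}.png',im[:,:,::-1]); np.save(f'pics/{f}.npy',d); return im,d
def pt(n,f,u,v,r=1):
    c=get_calibration(n); d=np.load(f'pics/{f}.npy'); w=d[int(v)-r:int(v)+r+1,int(u)-r:int(u)+r+1]; z=np.median(w[w>0])
    p=cv2.undistortPoints(np.array([[[u,v]]],float),np.array(c["intrinsics"]),np.array(c["dist_coeffs"]))[0,0]
    return (np.array(c["world_from_camera"])@[p[0]*z,p[1]*z,z,1])[:3]
E
python3 - <<'E'
from h import *
for n in("scene","top"): save(n,n+"0"); print(get_calibration(n)["world_from_camera"])
s=observe(); print({k:s[k] for k in("time_s","eef_pos","tcp_rot","ft_force","opening")})
E
```

```text
pics
[[-0.83763868  0.47147882 -0.27580637  0.82680353]
 [ 0.5462053   0.71873307 -0.4302122   0.37823094]
 [-0.00460478 -0.51100929 -0.85956286  0.91416682]
 [ 0.          0.          0.          1.        ]]
[[-0.00632424 -0.99677699  0.07997273  0.46238136]
 [-0.99994679  0.00565202 -0.00862925  0.00432813]
 [ 0.00814943 -0.08002305 -0.9967597   1.44536166]
 [ 0.          0.          0.          1.        ]]
{'time_s': 0.1, 'eef_pos': array([0.20039189, 0.59142999, 0.23029786]), 'tcp_rot': array([-3.13984487e+00, -2.27077738e-04,  2.81480343e+00]), 'ft_force': array([-0.03092155,  0.14842334,  0.11155591]), 'opening': 0.08530914266668792}
```

View pics/top0.png

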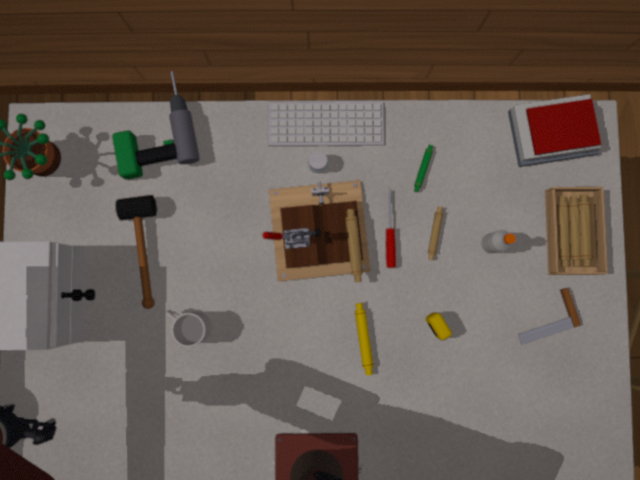

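View pics/scene0.png

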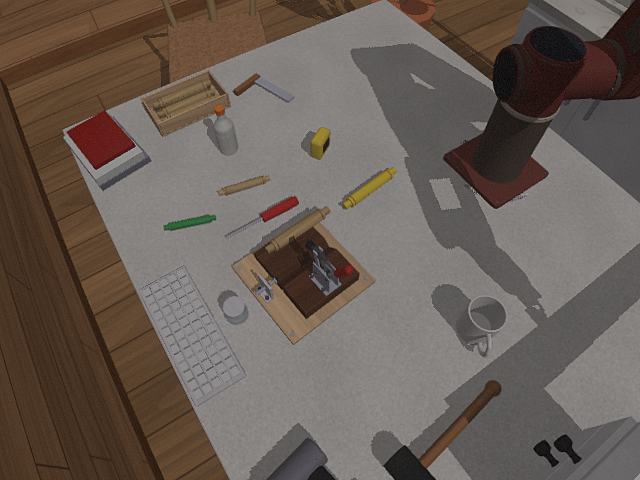

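The top view shows the jig at about (320,230), with the stop at the top (320,190), the rung at (355,245), the handle at (272,236), the screwdriver at (391,230) and the jar at (318,160). I'll enlarge it.

```bash
python3 - <<'E'
import cv2
a=cv2.imread('pics/top0.png')[170:290,250:410]; cv2.imwrite('pics/c1.png',cv2.resize(a,None,fx=5,fy=5,interpolation=cv2.INTER_CUBIC))
a=cv2.imread('pics/scene0.png')[195:355,220:390]; cv2.imwrite('pics/c2.png',cv2.resize(a,None,fx=3.7,fy=3.7,interpolation=cv2.INTER_CUBIC))
E
```

```text
(no output)
```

View pics/c1.png

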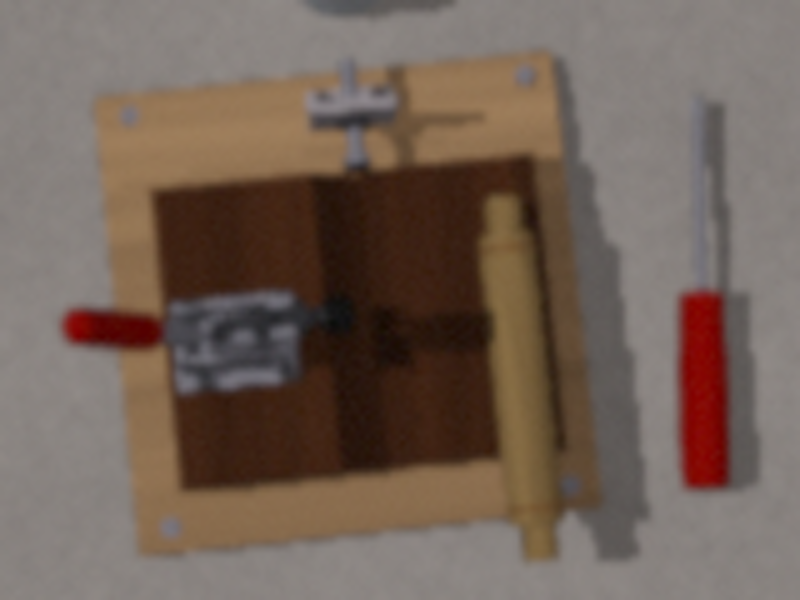

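View pics/c2.png

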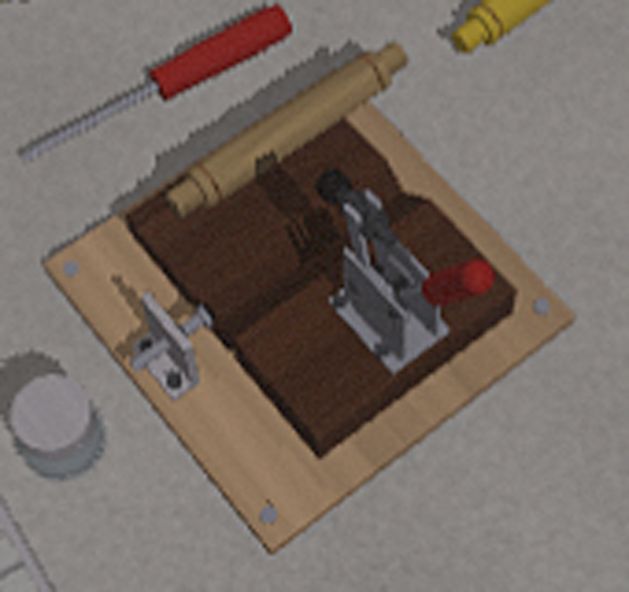

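Both crops are clear. In c1 the board corners are (97,97), (552,52), (140,553) and (600,507). The rung ends are (502,195) and (541,558), the vee lip runs (317,180)–(343,470), and the bolt tip is at (357,165). In c2 the board corners are (45,260), (272,552) and (575,320). I'll fit the jig pose to both cameras.

```bash
cat > fit.py <<'E'
from h import *
from scipy.optimize import least_squares
from scipy.spatial.transform import Rotation as Ro
C={n:get_calibration(n) for n in("top","scene")}
def proj(n,P):
    T=np.linalg.inv(np.array(C[n]["world_from_camera"])); r=cv2.Rodrigues(T[:3,:3])[0]
    return cv2.projectPoints(np.array(P,float),r,T[:3,3],np.array(C[n]["intrinsics"]),np.array(C[n]["dist_coeffs"]))[0][:,0]
def full(n,uv): return (np.array(uv)+.5)/(5 if n=="top" else 3.7)-.5+np.array([250,170] if n=="top" else [220,195])
# params: x,y,yaw, board centre bx,by, rung xr, bolt tip xb (mm jig)
h=117.5
def pts(p):
    bx,by,xr,xb=p[3:]
    c=lambda a,b:[bx+a*h,by+b*h,12]
    return [("top",c(1,1),(97,97)),("top",c(1,-1),(552,52)),("top",c(-1,1),(140,553)),("top",c(-1,-1),(600,507)),
     ("top",[75,24,44.2],(317,180)),("top",[-75,24,44.2],(343,470)),
     ("top",[xr+90,-69,51],(502,194)),("top",[xr-90,-69,51],(541,559)),("top",[xb,0,44],(357,168)),
     ("scene",c(1,-1),(45,260)),("scene",c(1,1),(272,552)),("scene",c(-1,1),(575,320)),("scene",[xb,0,40],(208,313))]
def toW(p,P):
    P=np.array(P,float)/1e3; c,s=np.cos(p[2]),np.sin(p[2]); R=np.array([[c,-s,0],[s,c,0],[0,0,1]])
    return P@R.T+[p[0],p[1],0]
def res(p): return np.concatenate([proj(n,[toW(p,P)])[0]-full(n,uv) for n,P,uv in pts(p)])
if __name__=="__main__":
    s=least_squares(res,[.5,0,.1,0,0,-20,80],x_scale=[.01,.01,.01,5,5,5,5],loss='soft_l1'); p=s.x
    print(np.round(p,4)); print(np.round(res(p).reshape(-1,2),1))
    np.save('jig.npy',p)
    d=np.load('pics/top0.npy')
    for nm,uv in dict(board=(130,400),rung=(518,350),grip=(100,327),ledge=(430,250),screwdrv=(705,390),clamptop=(235,335),desk=(30,300)).items():
        u,v=full("top",uv); w=pt("top","top0",round(u),round(v)); c,s_=np.cos(p[2]),np.sin(p[2]); q=w[:2]-p[:2]
        print(nm,np.round(w*1e3,1),"jig",np.round([c*q[0]*1e3+s_*q[1]*1e3,-s_*q[0]*1e3+c*q[1]*1e3,w[2]*1e3],1))
E
python3 fit.py
```

```text
[ 5.95200e-01 -2.48000e-02  9.28000e-02  1.41605e+01  1.29444e+01
 -3.47967e+01  7.69812e+01]
[[-0.9 -0.4]
 [-0.  -0.3]
 [-0.9  0.6]
 [ 0.2  0.5]
 [-1.1 -1. ]
 [-0.3  1.3]
 [ 0.2  0.1]
 [ 0.  -0.1]
 [ 0.5 -0.3]
 [-0.9  0.2]
 [-0.8 -0.4]
 [ 0.6 -1.2]
 [-0.1 -0.5]]
board [557.7  97.2  10.4] jig [-26.  125.   10.4]
rung [577.7 -93.7  61.3] jig [-23.8 -67.   61.3]
grip [578.5  98.4 196.1] jig [ -5.2 124.2 196.1]
ledge [630.1 -53.8  34.8] jig [ 32.1 -32.1  34.8]
screwdrv [ 560.  -191.    26.4] jig [ -50.4 -162.2   26.4]
clamptop [584.4  42.3  76.6] jig [-4.5 67.8 76.6]
desk [6.097e+02 1.488e+02 4.000e-01] jig [ 30.5 171.5   0.4]
```

```bash
cat >> h.py <<'E'
from scipy.spatial.transform import Rotation as Ro
try:
    p=np.load('jig.npy'); Rj=Ro.from_euler('z',p[2]).as_matrix(); o=np.array([p[0],p[1],0])
except FileNotFoundError: pass
def W(*q): return o+Rj@(np.array(q,float)/1e3)
def J(w): return Rj.T@(np.array(w)-o)*1e3
def ori(tau,s=1):  # tool z tilted tau deg from down towards jig +y; tool y along s*jig x
    t=np.radians(tau); d=np.array([0,np.sin(t),-np.cos(t)]); y=np.array([s,0,0.]); x=np.cross(y,d)
    return Ro.from_matrix(Rj@np.c_[x,y,d]).as_euler('xyz')
def st(): 
    s=observe(); print(round(s["time_s"],2),"jig",np.round(J(s["eef_pos"]),1),"F",np.round(Rj.T@s["ft_force"],2),"open",round(s["opening"],3)); return s
E
python3 - <<'E'
from h import *
from fit import full
for uv in[(340,312),(345,318),(320,315),(300,315)]:
    u,v=full("top",uv); print(np.round(J(pt("top","top0",round(u),round(v),0)),1))
for uv in[(333,183),(328,190),(355,205),(345,190)]:
    u,v=full("scene",uv); print("s",np.round(J(pt("scene","scene0",round(u),round(v),0)),1))
for s in(1,-1):
  for t,q in[(15,(-45,-112,90)),(15,(-45,-112,41)),(15,(-45,-39,41)),(0,(-150,0,30)),(40,(-5,85,190)),(0,(-5,164,109))]:
    j=inverse_kinematics(W(*q),ori(t,s)); print(s,t,q,None if j is None else np.round(j,2))
E
```

```text
[ -3.3  17.4 137.2]
[ -5.5  15.3 134. ]
[ -4.4  26.8 134.2]
[ -3.8  36.  137.4]
s [ -2.2  22.1 136.5]
s [  3.2  22.4 134.6]
s [ -2.7  41.1 137.5]
s [ -6.2  26.9 130.5]
1 15 (-45, -112, 90) [-0.51  0.34  1.68  0.23  1.28 -0.68]
1 15 (-45, -112, 41) [-0.51  0.41  1.7   0.23  1.19 -0.7 ]
1 15 (-45, -39, 41) [-0.4   0.35  1.78  0.25  1.15 -0.61]
1 0 (-150, 0, 30) [-0.26  0.06  2.13  0.    0.96 -0.36]
1 40 (-5, 85, 190) [-0.38  0.32  1.64  0.61  1.55 -0.6 ]
1 0 (-5, 164, 109) [ 0.1   0.26  1.72 -0.    1.16  0.01]
-1 15 (-45, -112, 90) [-0.51  0.34  1.68  0.23  1.28  2.46]
-1 15 (-45, -112, 41) [-0.51  0.41  1.7   0.23  1.19  2.44]
-1 15 (-45, -39, 41) [-0.4   0.35  1.78  0.25  1.15  2.53]
-1 0 (-150, 0, 30) None
-1 40 (-5, 85, 190) [-0.38  0.32  1.64  0.61  1.55  2.54]
-1 0 (-5, 164, 109) None
```

```bash
cat >> h.py <<'E'
def tip(x,y,z,tau=15,off=13): 
    t=np.radians(tau); return W(x,y+off*np.sin(t),z-off*np.cos(t))
E
python3 - <<'E'
from h import *
w=observe()["eef_pos"]; move_l([w[0],w[1],.36],feed=.3)
movep(tip(-45,-115,300),ori(15)); st()
move_l(tip(-45,-115,90),feed=.25)
move_l(tip(-45,-115,41.5),feed=.08,max_force=4); st()
print(move_l(tip(-45,-60,41.5),feed=.04,max_force=4)); st()
save("top","top1")
a=cv2.imread('pics/top1.png')[170:290,250:410]; cv2.imwrite('pics/c3.png',cv2.resize(a,None,fx=5,fy=5,interpolation=cv2.INTER_CUBIC))
E
```

```text
3.57 jig [ -44.7 -110.9  287.6] F [0.13 0.38 0.03] open 0.086
5.32 jig [ -44.9 -111.7   28.9] F [ 1.2   0.2  -0.12] open 0.086
False
6.84 jig [-45.  -56.8  28.9] F [-0.76  0.17  0.26] open 0.085
```

View pics/c3.png

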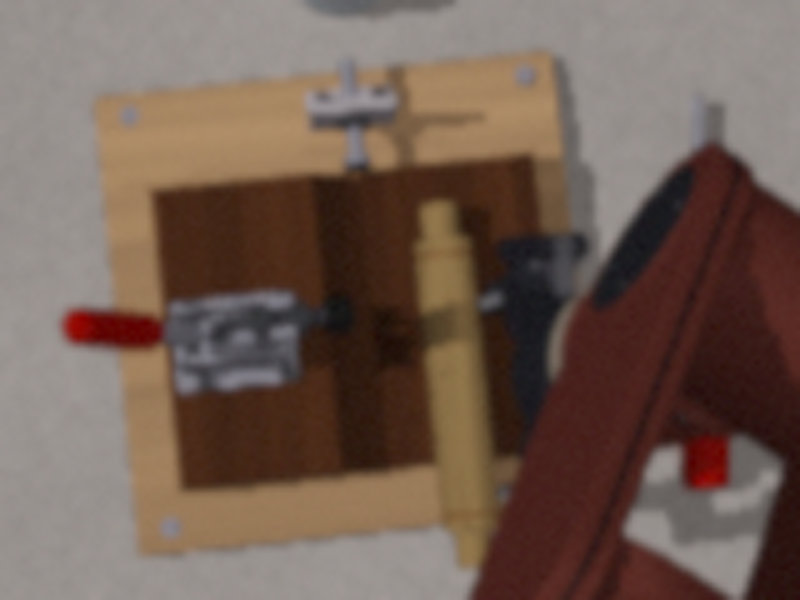

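The rung is rolling parallel to the vee and now lies from (438,205) to (475,560). I'll go on slowly over the lip, then let go.

```bash
python3 - <<'E'
from h import *
print(move_l(tip(-45,-46,41.5),feed=.03,max_force=4)); st()
print(move_l(tip(-45,-34,41.5),feed=.015,max_force=4)); st()
move_l(tip(-45,-70,43),feed=.1); hold(.5); st()
save("top","top2")
a=cv2.imread('pics/top2.png')[170:290,250:410]; cv2.imwrite('pics/c4.png',cv2.resize(a,None,fx=5,fy=5,interpolation=cv2.INTER_CUBIC))
E
```

```text
False
7.51 jig [-45.  -42.4  29. ] F [ 0.2  -0.59  0.35] open 0.086
False
8.46 jig [-45.  -30.7  28.9] F [-0.5   0.05 -0.61] open 0.085
9.47 jig [-45.  -66.4  30.5] F [-0.22  0.04 -0.32] open 0.086
```

View pics/c4.png

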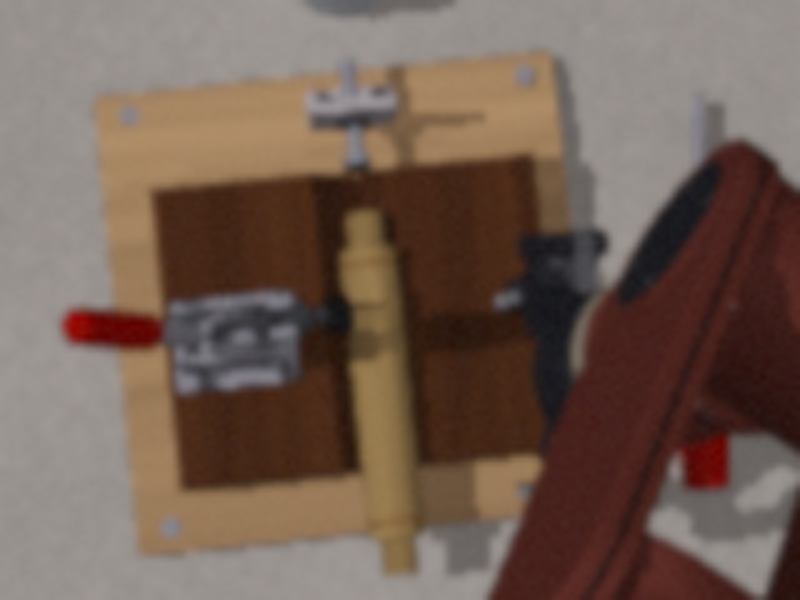

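The rung has settled in the vee in line with the bolt: its front end is at (365,208), its rear end at (400,574) and the bolt tip at about (357,168). Now the end push.

```bash
python3 - <<'E'
from h import *
move_l(tip(-45,-100,60),feed=.2); move_l(tip(-45,-115,170),feed=.3)
gripper_to(0.0,20)
movep(W(-165,0,170),ori(0)); move_l(W(-165,0,31),feed=.15,max_force=5); hold(.2)
F0=np.mean([observe()["ft_force"] for _ in range(3)],0); st()
print(move_l(W(-122,0,31),feed=.025,max_force=3)); st()
r=move_l(W(-95,0,31),feed=.005,max_force=7.5); print(r); st()
for _ in range(5): hold(.05); print(np.round(Rj.T@(observe()["ft_force"]-F0),2))
save("top","top3")
a=cv2.imread('pics/top3.png')[170:290,250:410]; cv2.imwrite('pics/c5.png',cv2.resize(a,None,fx=5,fy=5,interpolation=cv2.INTER_CUBIC))
E
```

```text
13.11 jig [-164.2   -0.3   31.9] F [-0.39  0.97  0.71] open -0.0
False
14.97 jig [-122.1    0.    31. ] F [-1.35  0.11  0.5 ] open 0.0
True
17.19 jig [-115.3    0.2   30.4] F [ 0.18 -0.4  -0.09] open 0.0
[ 0.36 -1.1  -0.49]
[ 0.1  -1.1  -0.46]
[ 0.54 -0.31 -0.7 ]
[ 0.45 -0.71 -0.85]
[ 0.05 -1.34 -0.63]
```

View pics/c5.png

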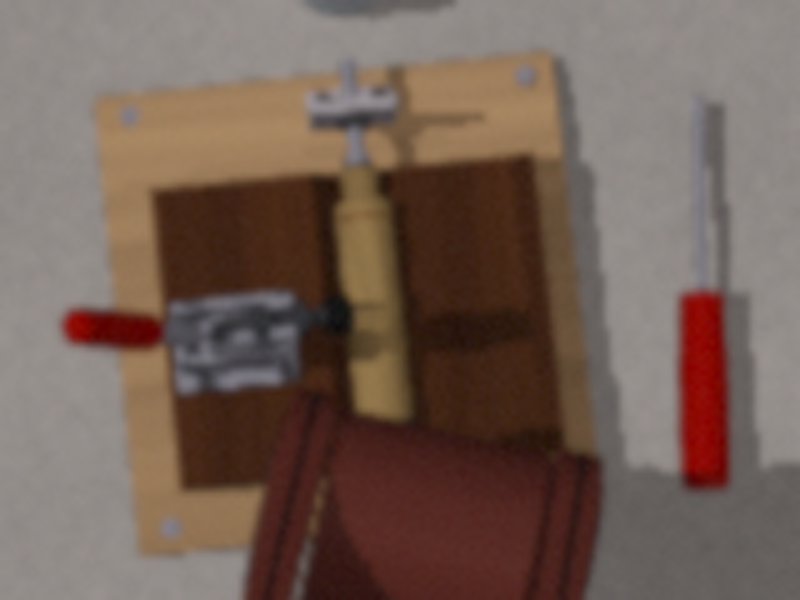

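The rung's end has reached the bolt tip at (358,168), but the force dropped off when the move stopped. I'll creep forward and press while watching the force.

```bash
python3 - <<'E'
from h import *
f=lambda:Rj.T@np.mean([(hold(.02),observe()["ft_force"])[1] for _ in range(4)],0)
b=J(observe()["eef_pos"]); x=b[0]; print(np.round(b,2))
for i in range(25):
    x+=.3; move_l(W(x,0,31),feed=.01); F=f(); print(round(J(observe()["eef_pos"])[0],2),np.round(F,2))
    if F[0]<-6.8: break
hold(.4); print(np.round(f(),2)); st()
E
```

```text
[-116.28    0.55   29.83]
-116.07 [-0.47  0.17 -0.18]
-115.77 [-0.72  0.25 -0.45]
-115.41 [-0.7  -0.17 -0.63]
-115.09 [-1.36 -0.16 -0.38]
-114.84 [-1.49  0.3  -0.32]
-114.8 [-2.73  0.23 -0.27]
-114.77 [-4.46  0.05  0.38]
-114.74 [-6.01  0.15  0.33]
-114.73 [-6.82 -0.01  1.13]
[-6.88  0.32  0.71]
20.84 jig [-114.7    0.2   30.6] F [-6.03  0.72  0.82] open 0.0
```

```bash
python3 - <<'E'
from h import *
f=lambda:Rj.T@np.mean([(hold(.02),observe()["ft_force"])[1] for _ in range(8)],0)
x=-116.28+2.7
for i in range(3):
    x+=.2; move_l(W(x,0,31),feed=.01); F=f(); print(np.round(F,2))
    if F[0]<-7.8: break
hold(.5); print(np.round(f(),2))
# back off gently, then away
move_l(W(-121,0,31),feed=.01); hold(.1); print("free",np.round(f(),2))
move_l(W(-165,0,31),feed=.15); move_l(W(-165,0,200),feed=.3)
move_l(W(-165,0,330),feed=.4)
movep(W(-5,60,330),ori(40)); st()
save("top","top4"); save("scene","scene4")
a=cv2.imread('pics/scene4.png')[195:355,220:390]; a=cv2.resize(a,None,fx=3.5,fy=3.5,interpolation=cv2.INTER_CUBIC)
cv2.imwrite('pics/c6.png',a)
E
```

```text
[-7.77 -0.01  1.65]
[-8.03 -0.14  2.31]
[-8.39 -0.14  2.12]
free [ 0.43 -0.42 -0.17]
25.75 jig [ -6.3  60.2 327.3] F [-0.45 -0.28 -0.21] open 0.0
```

View pics/c6.png

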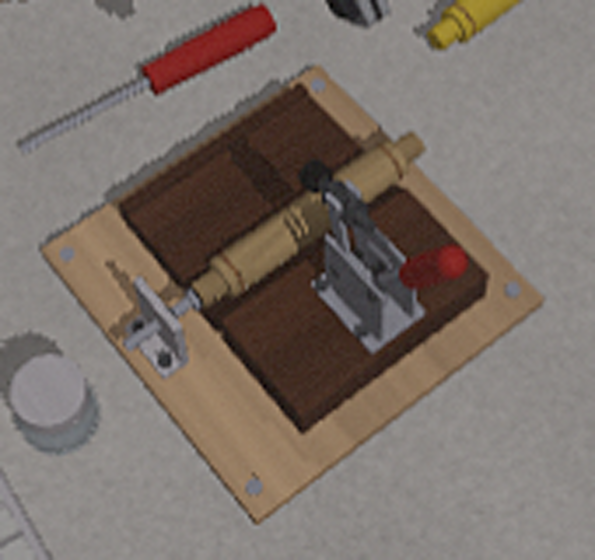

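The rung is against the bolt at (190,300), with the clamp open and the grip at (435,265). Now the handle.

```bash
cat > arc.py <<'E'
from h import *
def pose(th,r=80,gap=0):
    a=np.radians(69)-th; tau=min(a,np.radians(40)); n=np.array([np.sin(a),-np.cos(a)])
    yz=np.array([89,100])+r*np.array([np.cos(a),np.sin(a)])-n*(9+11*np.sin(a-tau)+gap)
    return (-5,*yz),np.degrees(tau)
E
python3 - <<'E'
from arc import *
q,t=pose(-.15); d=np.array([0,np.sin(np.radians(t)),-np.cos(np.radians(t))])
movep(W(*(np.array(q)-100*d)),ori(t)); print(move_l(W(*q),feed=.1,max_force=4)); hold(.2); st()
for th in np.arange(-.08,1.121,.06):
    q,t=pose(th); r=move_l(W(*q),feed=.05,rotation=ori(t),max_force=10); 
    print(round(th,2),r,end=" "); s=st()
    if r: break
E
```

```text
False
27.62 jig [ -4.7  90.3 182. ] F [-0.21 -0.1  -0.07] open 0.0
-0.08 False 27.89 jig [ -5.1  97.5 181. ] F [0.35 1.31 0.31] open -0.0
-0.02 False 28.15 jig [ -5.2 102.9 180.1] F [-0.15  0.24 -0.51] open -0.0
0.04 False 28.41 jig [ -5.2 108.2 178.9] F [-0.2   0.16  0.68] open 0.0
0.1 False 28.67 jig [ -5.2 113.4 177.3] F [ 0.14 -0.51  0.87] open 0.0
0.16 False 28.93 jig [ -5.2 118.5 175.4] F [ 0.65  0.17 -0.05] open 0.0
0.22 False 29.18 jig [ -5.2 123.6 173.1] F [ 0.22 -0.39  0.49] open -0.0
0.28 False 29.44 jig [ -5.2 128.4 170.5] F [-0.21 -0.07  0.08] open 0.0
0.34 False 29.7 jig [ -5.2 133.1 167.6] F [-0.2  -0.74 -0.35] open -0.0
0.4 False 29.96 jig [ -5.2 137.5 164.4] F [-0.24  0.29 -0.37] open 0.0
0.46 False 30.22 jig [ -5.2 141.8 160.9] F [-0.7  -0.68 -0.83] open 0.0
0.52 False 30.48 jig [ -5.1 145.8 157.5] F [-0.4   0.36  0.54] open -0.0
0.58 False 30.73 jig [ -4.9 149.4 154.7] F [-0.01 -0.11 -0.15] open -0.0
0.64 False 30.98 jig [ -5.  152.3 150.8] F [ 0.69 -0.08 -0.19] open 0.0
0.7 False 31.23 jig [ -5.1 155.1 146.8] F [ 0.07 -0.65  0.38] open -0.0
0.76 False 31.48 jig [ -5.1 157.7 142.7] F [0.68 0.46 0.13] open 0.0
0.82 False 31.73 jig [ -5.2 160.2 138.4] F [-0.04 -0.22 -0.69] open -0.0
0.88 False 31.98 jig [ -5.2 162.3 134.1] F [ 0.31 -0.2  -0.84] open 0.0
0.94 False 32.23 jig [ -4.8 163.9 130. ] F [ 0.45 -1.03  2.38] open 0.0
1.0 False 32.48 jig [ -4.6 165.5 125.6] F [ 0.93 -0.25  3.84] open -0.0
1.06 False 32.73 jig [ -4.9 167.1 120.6] F [ 0.77 -0.31  2.43] open -0.0
1.12 False 32.98 jig [ -5.8 168.5 115. ] F [0.01 0.39 0.54] open 0.0
```

Those forces match the description: the push peaks near 4 N and then vanishes. I'll finish past the dead centre, retreat and look.

```bash
python3 - <<'E'
from arc import *
for th in (1.15,1.18,1.2,1.22):
    q,t=pose(min(th,1.2),gap=-80*max(0,th-1.2)); r=move_l(W(*q),feed=.03,rotation=ori(t),max_force=6); print(th,r,end=" "); st()
    if r: break
hold(.2); w=observe()["eef_pos"]; move_l(w+[0,0,.12],feed=.2); move_l(w+[0,0,.25]+Rj@[0,.1,0],feed=.3); hold(.5); st()
save("top","top5"); save("scene","scene5")
a=cv2.resize(cv2.imread('pics/top5.png')[170:290,250:390],None,fx=3.3,fy=3.3); b=cv2.resize(cv2.imread('pics/scene5.png')[195:355,220:390],None,fx=2.4,fy=2.4)
H=max(a.shape[0],b.shape[0]); a,b=[cv2.copyMakeBorder(i,0,H-i.shape[0],0,0,0) for i in(a[:, :390],b)]
cv2.imwrite('pics/c7.png',np.hstack([a,b])[:, :800])
E
```

```text
1.15 False 33.23 jig [ -5.6 168.5 112.8] F [0.25 0.33 0.19] open -0.0
1.18 False 33.48 jig [ -5.3 168.9 110.7] F [-0.06  0.15  0.86] open -0.0
1.2 False 33.73 jig [ -5.1 169.1 109.2] F [-0.44 -0.91  0.3 ] open 0.0
1.22 False 33.98 jig [ -4.7 169.1 108.9] F [-3.31  0.59  5.95] open 0.0
36.13 jig [ -4.7 268.7 358.7] F [ 0.41 -0.56  0.36] open -0.0
```

View pics/c7.png

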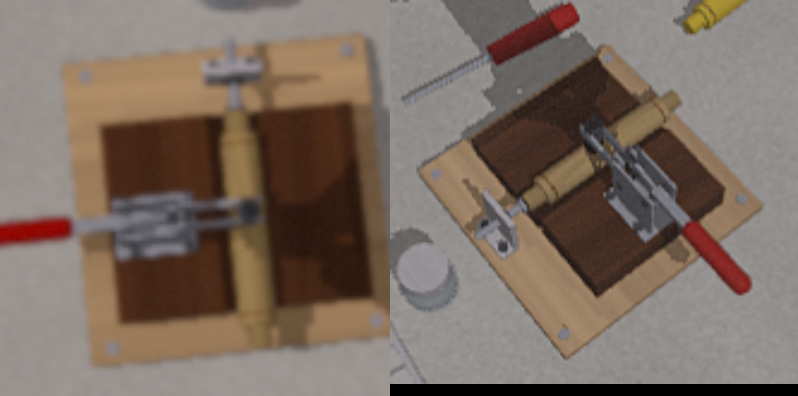

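The handle is level (left view, red at (35,230)) and met its hard stop with a 6 N push. The pad is on the rung at (248,210), the rung's end is at the bolt tip (235,108), and the bystanders haven't moved.

```bash
python3 -c "
from plant import *
print(job_done())"
```

```text
the job is handed in; nothing more can be done
None
```

The job is handed in: the rung was rolled into the vee, settled by itself, pressed on the end stop at about 8 N and clamped with the handle on its hard stop; the hand is clear, the bystanders in view are unmoved, and it took about 36 s.

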